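# Hold the pastry guard against its spring stop

### The arm

A 7-joint arm with a two-finger parallel gripper is mounted at the origin on the work surface. World frame = base frame: x ahead of the robot, y to its left, z up, the work surface at z = 0. Lengths are in m, angles in rad, forces in N, time in s.
With the tool pointing down it reaches from about 0.4 to 0.85 m from the base axis. Payload 4.5 kg.
Tool frame: the origin (TCP) lies midway between the tips of the shut fingers; the grasp point (between the pads) lies 19 mm behind it (r.grip_point_offset is the distance from the TCP to the grasp point, in m); z points along the fingers, y is the line along which they close (so a half turn about z gives the same grasp; the last joint's range is limited). The gripper opens to 88 mm and grips with 3 to 60 N. Pads are 18 mm wide; open, the fingers measure 123 mm over their backs; the gripper's body (75 mm by 187 mm) begins 45 mm behind the grasp point.
Start: joints at [-1.305, 0.689, -0.195, 1.565, 0.157, 0.902, -0.215], TCP at [0.144, 0.608, 0.239] pointing down, gripper open.
Joint ranges: [-3.01, 3.01], [-0.46, 2.08], [-1.47, 1.51], [0.13, 2.56], [-1, 4.14], [0.04, 2.09], [-2.66, 2.66]. Speed limits (rad/s): [2.57, 2.57, 3.14, 3.14, 3.14, 3.14, 3.14].

### API

Orientations are given as a unit quaternion [x, y, z, w].
In Python, from plant import r, optics gives the robot as it stands.
- The arm moves only by the shell command python3 -m pendant 'ROWS' [OPENING] [FORCE]. ROWS is JSON, a list of rows, each a list of 6 numbers: the shift along the tool's x, y, z as a fraction of full scale, then the turn, a rotation vector about the tool's x, y, z as a fraction of full scale. A call has 1 to 5 rows; each row shifts and turns the commanded pose from where the row before left it, along the tool's axes as they then stand; what a row does not reach is not made up. Full scale, the value 1, is 0.025 m for a shift and pi rad for a turn. A row lasts 1/12 s, in which the tool goes at most 41.7 mm and 7.16 degrees, less where a joint would pass 70% of its speed; a pose out of reach is approached as far as the arm can. A call with a number of a shift or a turn outside -1 to 1 is refused whole. A call with a gripper value outside its range is refused whole. OPENING is the opening, from -1 (shut) to 1 (fully open), set as the call begins (- or left out, the last holds). The fingers move at their own pace and stop on an object; FORCE is the grip in N (left out, the last holds). Time passes only in rows, so rows that do not move let the fingers close. It gives the time, the measured TCP pose, the force, the opening and the grip force at its end, in the units of the state.
- r.get_state(): the state, without advancing time (a new reading comes with each control period).
- optics.snapshot(name): name is "scene" or "top" or "wrist"; returns (picture, depth): 384x512x3 uint8, blue, green, red; 384x512 float32, m along the optical axis (not along the pixel's ray), 0 where there is no reading.
- optics.calibration(name): a dict with "vfov" (degrees; the focal length in pixels is half the picture's height over the tangent of half this angle, whatever the lens; pixels are square), "cx", "cy" (the principal point, pixels), "cam_to_world" (4x4, takes a point from camera to world coordinates); the wrist camera has in their place "tool_from_camera" (4x4, takes a point from camera to tool coordinates, whose origin is the TCP and whose axes are the flange's). Camera axes: x right, y up, looking along -z (the intrinsics and any distortion apply to the point x, -y, -z); pixel columns grow to the right and rows downward; lengths in m; the calibration is good to about 2 mm. A picture is of the moment at which its call begins: read the wrist's pose just before it. calibration takes no time and is no camera call.
- r.finish_job(): hands the job in; it is judged then, once.
The state is a dict: "clock": time; "q": joint angles; "qd": joint speeds; "joint_torque": joint torques, N m; "tool_pos": TCP position; "eef_rot": TCP orientation; "contact_force": force on the tool from outside, world axes, zero at the start; "moment": the same for the moment, N m; "opening": opening from 0.0 (shut) to 1.0 (fully open); "finger_force": force on a finger pad.
Only numpy, scipy, OpenCV 4.12 (cv2) and the standard library are available. Lean on these libraries where they do the work, as an engineer would, in place of code of your own. Each camera call takes 0.05 s, during which the arm holds its last target. There are 200 camera calls.

### The job

The clear end guard of the pastry counter is locked by a brass pin through its foot: draw the pin out and park it in the notch of the blue pin rest, hanging upright by its collar, and let go of it. Then with the fingers push the guard's foot along its track against the red spring plate and keep a steady push of about 10 N on the plate, which has it about half-way in (never squeeze it right in to its end), so that a colleague can screw the guard down. Finish while still holding that push, with the pin still parked and the other things on the counter left where they are.

Things in the scene. Friction and masses are not known exactly. Their poses are not given: they have to be found in the camera images.
- track: Fixed track: dark steel bed 100 mm wide, 12 thick, x = -45 to +185 mm, two aluminium guide rails (tops 24 mm up, x = -30 to +160, 24.5 to 32.5 mm either side of the middle), blue block at x = 153 to 183, 46 high. Origin: on the counter, on the axis of the bed's 12 mm pin bore. +x: along the track, the way the guard must be pushed; z up. Place and yaw vary.
- guard: Loose sliding guard, 0.4 kg, slides with about 1 N: aluminium foot 44 wide, 28 high, x = -30 to +80 mm, with an upright 12 mm bore; across it a clear pane 150 wide, 6 thick, at x = 70, top 153 mm above the counter. Origin: on the bore's axis, under the foot, 12 mm above the counter; axes as the track's. At the start the pin locks it on the track's bore, 40 mm short of the red plate.
- guard_back (a point): Centre of the foot's flat back end face (44 wide x 28 mm high), 26 mm above the counter: the face to push, with closed fingers pointing down. Behind it is 15 mm of bare bed (12 mm high), then bare counter.
- guard_front (a point): Centre of the foot's front end face, 26 mm above the counter, which meets the red plate.
- stop_plate: Red spring plate, 8 thick x 60 wide x 30 mm high, in front of the blue block, sliding along the track's x. Origin: its centre, 32 mm above the counter, 124 mm in front of the track's origin when free.
- stop_face (a point): Centre of the red plate's face towards the guard, 32 mm above the counter.
- stop_squeeze (a joint): How far the red plate is pushed in towards the blue block, in m: 0 free, 0.020 fully in. Spring of 1 N per mm, so 0.010 is 10 N and half-way. Free, it stands 25 mm from the block; half-way in, 15 mm.
- pin: Loose brass pin, 90 g, upright, 77 mm long. Origin: bottom tip; z up along it. Shank 10 mm diameter up to 36 mm; collar 26 mm diameter, 36 to 42; round grip knob 18 mm diameter, 42 to 77. At the start its collar rests on the foot's top (40 mm above the counter), tip 4 mm above the counter; straight up by 40 mm clears the bore.
- pin_rest: Fixed blue rest: forked top plate 59 wide, 8 thick, top 55 mm up; between its prongs a 15 mm wide notch along x, open at x = -30 mm, closed at +17. Upright at x = 35 to 47; base plate 90 x 70, 8 thick. Origin: on the counter under the parking point; z up. A parked pin has its shank in the notch, collar on the prongs, tip 19 mm up; it can be lowered in from above. Place and yaw vary.
- notch (a point): The parking point for the pin's axis: middle of the notch, at the height of the prongs' top, 55 mm above the counter.
- screwdriver: Bystander: screwdriver lying on the counter, for the colleague.
- jam_jar: Bystander: jam jar, 64 mm diameter, 85 mm high; origin under it.
- cup: Bystander: white mug, 76 mm diameter, 85 mm high; origin under it.
- price_card: Bystander: blank white price card in a wooden foot, 90 mm wide, 62 mm high; origin under it.
- bun: Bystander: round bun, 84 mm diameter, 43 mm high; origin under it.
- bowl: Bystander: blue bowl, 120 mm diameter, 45 mm high; origin under it.
There are look-alikes about, which are no part of the job. There is more than one size of the pin; the job needs the smaller.

How it is judged:
On the way, in this order (a step that is already met when the one before it is completed fails the run):
1. the pin hangs upright in the notch of the pin rest, let go (x of pin in the frame of pin_rest between -0.025 and 0.02 m and y of pin in the frame of pin_rest between -0.009 and 0.009 m and z of pin in the frame of pin_rest between 0.012 and 0.026 m and angle between pin's own z axis and vertical below 0.25 rad and contact force between the fingers and pin below 0.1 N), for 0.3 s.
2. the fingers push the guard's foot against the red plate with about 10 N (5 to 15 mm in) (value of joint stop_squeeze between 0.005 and 0.015 m and contact force between guard and stop_plate between 4.5 and 16 N and contact force between the fingers and guard above 3 N and angle between guard's own z axis and vertical below 0.08 rad and y of guard_front in the frame of track between -0.006 and 0.006 m), for 0.5 s.
At the end, for the whole second after the job is handed in: Fingers push the guard (over 3 N), its foot pressing the red plate 5 to 15 mm in (4.5 to 16 N), upright within 0.08 rad, within 6 mm of the track's middle, still; the pin, let go, hangs at rest in the notch (-25 to 20 mm along, 9 mm across), tip 12 to 26 mm up, within 0.25 rad of upright (all of step 1 and all of step 2 and linear speed of guard below 0.01 m/s and linear speed of pin below 0.02 m/s); the arm keeps its last pose, push and grip.
It fails at once if the red plate is squeezed right in (over 19 mm) (value of joint stop_squeeze above 0.019 m).
It fails at once if a bystander is moved by more than 30 mm (distance of any of screwdriver, jam_jar, cup, price_card, bun, bowl from where it was at the start of the episode above 0.03 m).
It also fails if it takes over 59 s, if anything falls off the work surface, if the arm or the gripper's body presses on something with over 40 N, if the wrist force passes 120 N, or if a joint passes its speed limit or range.

## Working session

There is one attempt and no reset: what is moved stays moved. The work goes in short steps, Python scripts to look and compute and a shell command to move; the robot and the scene stay as the last step left them, time stands still between calls to the robot, and variables do not carry over. Pictures are saved under pics/ and viewed, at most 10 in all, crops included, and the job is handed in when it is done.

```bash
ls; mkdir -p pics; cat > h.py <<'E'
import numpy as np, cv2
from scipy.spatial.transform import Rotation as R
from plant import r, optics
def snap(n):
    s=r.get_state(); p,d=optics.snapshot(n); c=optics.calibration(n)
    if n=="wrist":
        T=np.eye(4);T[:3,:3]=R.from_quat(s["eef_rot"]).as_matrix();T[:3,3]=s["tool_pos"]
        M=T@np.array(c["tool_from_camera"])
    else: M=np.array(c["cam_to_world"])
    return p,d,c,M
def cloud(d,c,M):
    f=d.shape[0]/2/np.tan(np.radians(c["vfov"])/2)
    v,u=np.mgrid[:d.shape[0],:d.shape[1]]
    P=np.stack([(u-c["cx"])/f*d,-(v-c["cy"])/f*d,-d],-1)
    return P@M[:3,:3].T+M[:3,3]
E
python3 - <<'E'
from h import *
for n in("scene","top"):
    p,d,c,M=snap(n); cv2.imwrite(f"pics/{n}0.png",cv2.resize(p,(800,600)));np.savez(f"{n}0.npz",p=p,d=d,M=M,X=cloud(d,c,M))
    print({k:v for k,v in c.items()})
s=r.get_state();print(s)
E
```

```text
pics
{'vfov': 55.81632111937325, 'cx': 255.34193086079452, 'cy': 193.6410951482828, 'cam_to_world': array([[ 0.70364379, -0.36376826,  0.61037536,  1.29909998],
       [ 0.71042561,  0.37642572, -0.59464202, -0.68454376],
       [-0.01344909,  0.85204245,  0.52329991,  0.65715488],
       [ 0.        ,  0.        ,  0.        ,  1.        ]])}
{'vfov': 45.321620688327414, 'cx': 254.86692612491242, 'cy': 191.60646393409382, 'cam_to_world': array([[-2.05948491e-03,  9.95309786e-01, -9.67170509e-02,
         4.77822298e-01],
       [-9.99921124e-01, -8.51371678e-04,  1.25308195e-02,
         1.71988060e-02],
       [ 1.23897051e-02,  9.67352292e-02,  9.95233033e-01,
         1.44761369e+00],
       [ 0.00000000e+00,  0.00000000e+00,  0.00000000e+00,
         1.00000000e+00]])}
{'clock': 0.1, 'q': array([-1.30521218,  0.68988809, -0.19451131,  1.56623846,  0.15730586,
        0.90245281, -0.21508694]), 'qd': array([ 1.42994620e-03, -2.26990568e-03, -4.47281189e-05, -3.64996496e-03,
       -2.19379529e-04, -1.16892593e-03, -7.49364523e-04]), 'joint_torque': array([-2.30948674e-03, -5.28500426e+01, -1.27100408e+00, -1.53838992e+01,
       -5.25126304e-02,  1.92514024e-03,  3.56046712e-05]), 'tool_pos': array([0.14349026, 0.60773801, 0.23799791]), 'eef_rot': array([ 1.15590055e-01,  9.93296684e-01, -7.97566393e-04, -3.17686221e-05]), 'contact_force': array([-0.806666  ,  0.0101171 , -0.65688887]), 'moment': array([-0.03721368,  0.00361395, -0.00565869]), 'finger_force': 0.0, 'opening': 1.0075800909378545}
```

View pics/scene0.png

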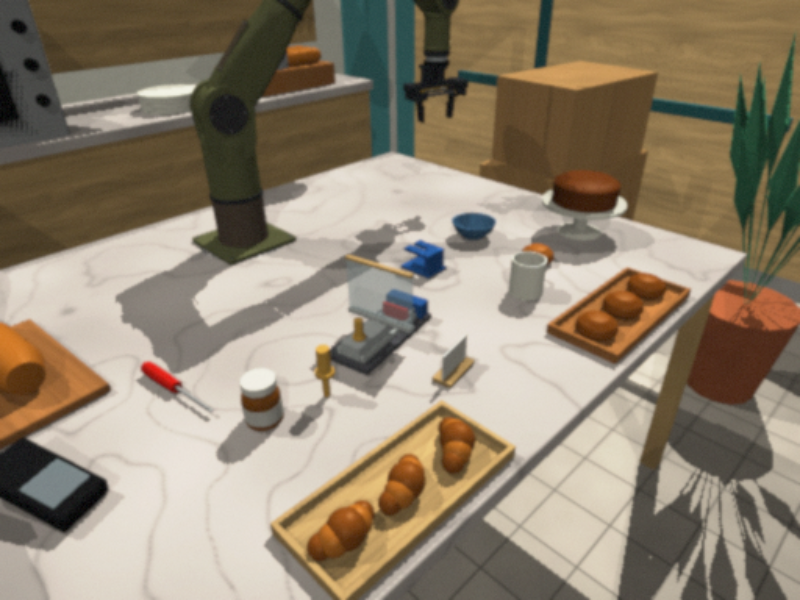

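View pics/top0.png

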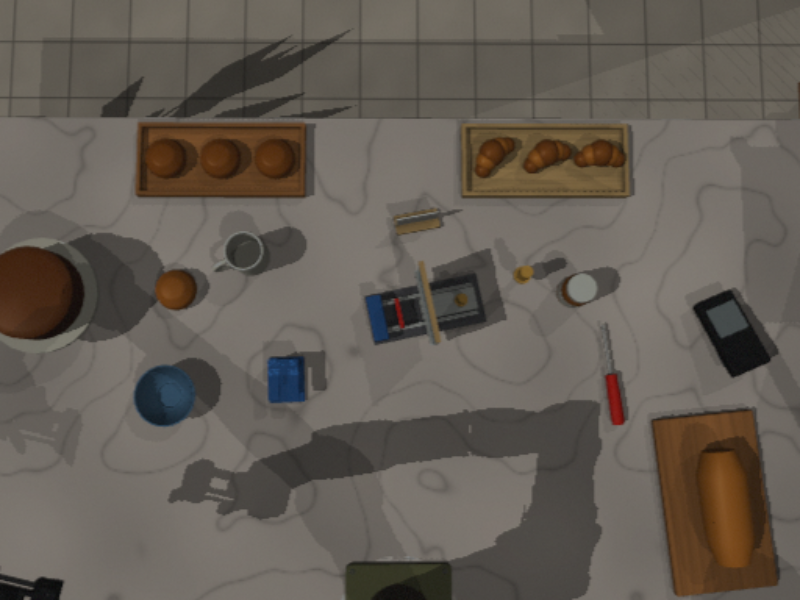

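```bash
python3 - <<'E'
from h import *
z=np.load("top0.npz");X=z["X"]
def at(u,v): # 800x600 px
    print((u,v),X[int(v*.64),int(u*.64)].round(3))
for q in [(461,299),(525,273),(525,268),(286,380),(286,365),(286,395),(270,380),(375,318),(400,313),(429,300),(428,270),(435,335),(480,290),(485,320),(470,280),(500,380),(415,220),(580,290)]: at(*q)
p,d,c,M=snap("wrist");print(c)
E
```

```text
(461, 299) [ 0.612 -0.12   0.084]
(525, 273) [ 0.661 -0.24   0.103]
(525, 268) [ 0.67  -0.241  0.096]
(286, 380) [0.458 0.215 0.059]
(286, 365) [0.488 0.217 0.053]
(286, 395) [0.43  0.222 0.007]
(270, 380) [0.458 0.249 0.052]
(375, 318) [0.579 0.045 0.044]
(400, 313) [ 0.589 -0.004  0.041]
(429, 300) [ 0.601 -0.053  0.165]
(428, 270) [ 0.681 -0.059 -0.   ]
(435, 335) [ 0.54  -0.063  0.165]
(480, 290) [ 0.639 -0.166  0.006]
(485, 320) [ 0.578 -0.174  0.009]
(470, 280) [ 0.657 -0.143  0.014]
(500, 380) [ 0.456 -0.205 -0.002]
(415, 220) [ 0.776 -0.032  0.038]
(580, 290) [ 0.63  -0.348  0.081]
{'vfov': 64.09354860052918, 'cx': 257.6655916659365, 'cy': 191.3249908684829, 'tool_from_camera': array([[ 1.61914175e-04,  9.56130556e-01,  2.92940836e-01,
         7.58183202e-02],
       [ 9.99999262e-01, -5.07650480e-04,  1.10420276e-03,
        -1.65016159e-04],
       [ 1.20447356e-03,  2.92940441e-01, -9.56129932e-01,
        -1.45625982e-01],
       [ 0.00000000e+00,  0.00000000e+00,  0.00000000e+00,
         1.00000000e+00]])}
```

```bash
M="python3 -m pendant"
python3 -m pendant '[[-0.71,-0.63,0,0,0,0],[-0.71,-0.63,0,0,0,0],[-0.71,-0.63,0,0,0,0],[-0.71,-0.63,0,0,0,0],[-0.71,-0.63,0,0,0,0]]'
python3 -m pendant '[[-0.71,-0.63,0,0,0,0],[-0.71,-0.63,0,0,0,0],[-0.71,-0.63,0,0,0,0],[-0.71,-0.63,0,0,0,0],[-0.71,-0.63,0,0,0,0]]'
python3 -c "from h import *;print(r.get_state()['q'])"
```

```text
clock: 0.57
tool_pos: [0.2123, 0.5101, 0.2385]
eef_rot: [0.116, 0.993, -0.0, -0.0]
contact_force: [0.5, -0.6, -0.1]
opening: 1.001
finger_force: 0.0
clock: 0.98
tool_pos: [0.2806, 0.4131, 0.2386]
eef_rot: [0.116, 0.993, -0.0, -0.0]
contact_force: [0.4, 0.3, -0.4]
opening: 0.999
finger_force: 0.0
[-0.92010363  0.53069098 -0.22650083  1.93619135  0.17858437  0.69413389
  0.08491637]
```

```bash
python3 -m pendant '[[-0.71,-0.63,0,0,0,0],[-0.71,-0.63,0,0,0,0],[-0.71,-0.63,0,0,0,0],[-0.71,-0.63,0,0,0,0],[-0.71,-0.63,0,0,0,0]]' >/dev/null
python3 -m pendant '[[-0.71,-0.63,0,0,0,0],[-0.71,-0.63,0,0,0,0],[-0.71,-0.63,0,0,0,0],[-0.71,-0.63,0,0,0,0],[0,0,0,0,0,0]]'
python3 - <<'E'
from h import *
p,d,c,M=snap("wrist"); cv2.imwrite("pics/w1.png",cv2.resize(p,(800,600)));np.savez("w1.npz",p=p,d=d,M=M,X=cloud(d,c,M))
E
```

```text
clock: 1.82
tool_pos: [0.4057, 0.2347, 0.2384]
eef_rot: [0.119, 0.993, -0.002, 0.001]
contact_force: [0.3, 0.6, -0.2]
opening: 1.002
finger_force: 0.0
```

View pics/w1.png

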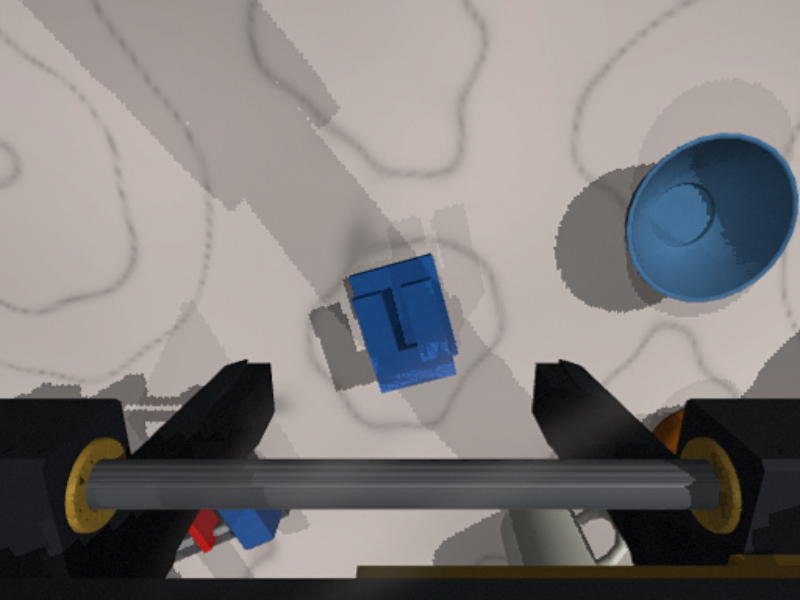

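```bash
python3 - <<'E'
from h import *
z=np.load("w1.npz");X=z["X"];p=z["p"].astype(int)
m=(p[...,0]>p[...,2]+50)&(np.linalg.norm(X[...,:2]-[0.458,0.22],axis=-1)<0.09)
P=X[m];print(m.sum(),np.histogram(P[:,2],bins=np.arange(-.005,.11,.005)))
def rect(sel,t):
    q=(P[sel][:,:2]*1000).astype(np.float32); print(t,len(q),cv2.minAreaRect(q), cv2.boxPoints(cv2.minAreaRect(q)).round(1).tolist())
zz=P[:,2]
rect(abs(zz-.055)<.005,"plate"); rect(abs(zz-.008)<.004,"base"); rect(zz>.0625,"upright")
# height map raster in rest region
v,u=np.where(m);print(u.min(),u.max(),v.min(),v.max())
for y in range(160,252,4): print(y,' '.join('%3d'%(1000*X[y,x,2]) for x in range(220,296,3)))
img=z["p"][150:260,205:305];cv2.imwrite("pics/w1c.png",cv2.resize(img,None,fx=5.4,fy=5.4,interpolation=cv2.INTER_CUBIC))
E
```

```text
4106 (array([   1,   16, 1356,    3,    2,    0,    2,    0,    1,    1,   33,
       1928,  763,    0,    0,    0,    0,    0,    0,    0,    0,    0]), array([-0.005,  0.   ,  0.005,  0.01 ,  0.015,  0.02 ,  0.025,  0.03 ,
        0.035,  0.04 ,  0.045,  0.05 ,  0.055,  0.06 ,  0.065,  0.07 ,
        0.075,  0.08 ,  0.085,  0.09 ,  0.095,  0.1  ,  0.105]))
plate 2691 ((459.6913146972656, 221.7320556640625), (77.54222106933594, 58.736968994140625), 1.996030330657959) [[419.8999938964844, 249.6999969482422], [422.0, 191.0], [499.5, 193.6999969482422], [497.3999938964844, 252.39999389648438]]
base 1370 ((458.64111328125, 221.7511749267578), (89.30682373046875, 69.3138198852539), 1.8883723020553589) [[412.8999938964844, 254.89999389648438], [415.20001220703125, 185.60000610351562], [504.3999938964844, 188.60000610351562], [502.1000061035156, 257.8999938964844]]
upright 0 ((0.0, 0.0), (0.0, 0.0), 0.0) [[0.0, 0.0], [0.0, 0.0], [0.0, 0.0], [0.0, 0.0]]
224 292 162 250
160  -1   0   0   0   0   0   0  -1   0  -2   0   0   0   0   0   0   0   0   0  -1   0   0   0   0   0  -1
164   1   0   0
[... 1660 characters left out ...]
  54  54  54  54  55  55  54  55  54  53   7   8   0
228   0   0   0   0   0   0  53  54  54  54  54  54  54  55  56  55  54  52  55  54  53  53  54  -1   0  -1
232  -2   0  -1   0   0   0  54  54  54  54  53  56  53  54  53  54  54  54  55  54  53  54  55  54  -2   0
236   0   0   0  -1   0   0   0  55  53  54  54  53  54  54  54  55  53  55  54  54  54  54  54  54   0   0
240   0   0  -1   0   0   0   0  54  55  53  54  54  54  54  55  55  54  52  55  55  54  53  55  54   0   0
244  -1   0  -2   0   2   0   0   0  54  54  54  54  54  55  55  54  53  54  -1   0   0  -1   0   0   0   0
248   0   0   0   0   0   0   0   0  54  55  53  54  54   0  -1 383   1   0   0   0   0   0   0  -1   1   0
```

View pics/w1c.png

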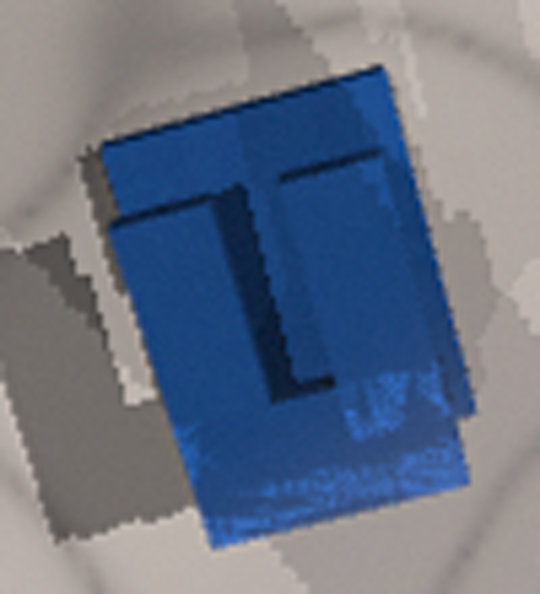

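```bash
python3 -m pendant '[[-0.68,-0.67,0,0,0,0],[-0.68,-0.67,0,0,0,0],[-0.68,-0.67,0,0,0,0],[-0.68,-0.67,0,0,0,0],[-0.68,-0.67,0,0,0,0]]' >/dev/null
python3 -m pendant '[[-0.68,-0.67,0,0,0,0],[-0.68,-0.67,0,0,0,0],[-0.68,-0.67,0,0,0,0],[-0.68,-0.67,0,0,0,0],[-0.68,-0.67,0,0,0,0]]' >/dev/null
python3 -m pendant '[[-0.68,-0.67,0,0,0,0],[-0.68,-0.67,0,0,0,0],[-0.68,-0.67,0,0,0,0],[-0.68,-0.67,0,0,0,0],[-0.68,-0.67,0,0,0,0]]'
python3 -m pendant '[[-0.68,-0.67,0,0,0,0],[0,0,0,0,0,0.0395],[0,0,0,0,0,0.0395],[0,0,0,0,0,0.0395],[0,0,0,0,0,0.0395]]' >/dev/null
python3 -m pendant '[[0,0,0,0,0,0.0395],[0,0,0,0,0,0.0395],[0,0,0,0,0,0.0395],[0,0,0,0,0,0.0395],[0,0,0,0,0,0.0395]]' 
python3 -m pendant '[[0,0,0,0,0,0],[0,0,0,0,0,0]]' 
python3 - <<'E'
from h import *
print(r.get_state()['q'])
p,d,c,M=snap("wrist"); cv2.imwrite("pics/w2.png",cv2.resize(p,(800,600)));np.savez("w2.npz",p=p,d=d,M=M,X=cloud(d,c,M))
E
```

```text
clock: 3.12
tool_pos: [0.594, -0.0629, 0.2386]
eef_rot: [0.115, 0.993, 0.001, -0.0]
contact_force: [0.1, 0.4, -0.3]
opening: 0.998
finger_force: 0.0
clock: 3.95
tool_pos: [0.6063, -0.0819, 0.2384]
eef_rot: [0.626, 0.78, 0.0, -0.001]
contact_force: [0.3, 0.3, -0.4]
opening: 1.003
finger_force: 0.0
clock: 4.12
tool_pos: [0.6062, -0.0823, 0.2385]
eef_rot: [0.622, 0.783, 0.0, -0.0]
contact_force: [-0.9, -0.8, -0.1]
opening: 0.997
finger_force: 0.0
[ 0.03749151  0.66837894  0.03940368  1.61474575 -0.03271055  0.85958331
  0.31713724]
```

View pics/w2.png

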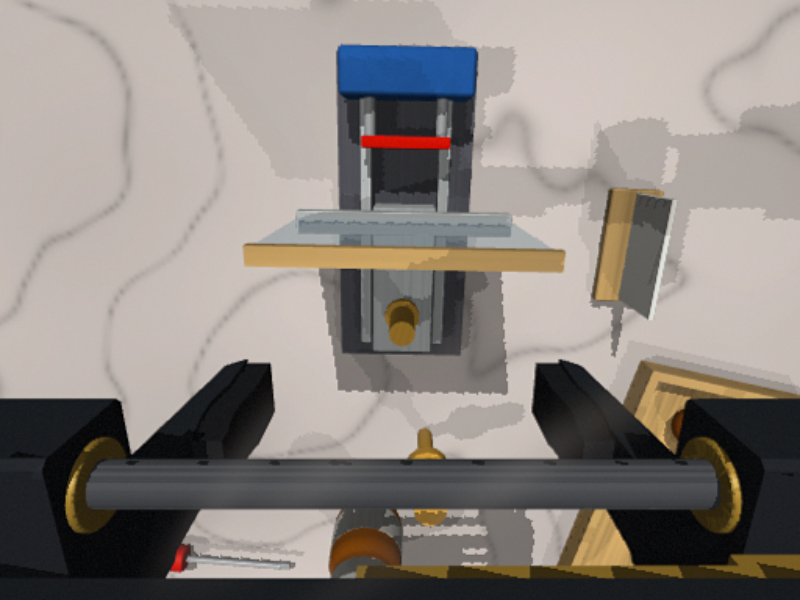

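```bash
python3 - <<'E'
from h import *
z=np.load("w2.npz");X=z["X"];p=z["p"].astype(int)
U=lambda a:slice(int(a[0]*.64),int(a[1]*.64))
def reg(u,v,lo,hi,t,X=X):
    P=X[U(v),U(u)].reshape(-1,3);P=P[(P[:,2]>lo)&(P[:,2]<hi)]*1000
    rc=cv2.minAreaRect(P[:,:2].astype(np.float32));print(t,len(P),P.mean(0).round(1),'med z',np.median(P[:,2]).round(1),np.array(rc[0]).round(1),np.array(rc[1]).round(1),round(rc[2],2));return P
P=reg((370,430),(290,360),.076,.095,"knob top")
P=reg((370,430),(290,360),.050,.095,"knob all")
c,rad=cv2.minEnclosingCircle(P[P[:,2]>76][:,:2].astype(np.float32));print(c,rad)
reg((330,490),(30,100),.040,.06,"block")
reg((325,490),(100,365),.005,.0155,"bed")
reg((350,450),(275,365),.035,.045,"foot top")
reg((355,455),(130,152),.030,.06,"red")
reg((235,575),(238,280),.14,.18,"pane strip")
zt=np.load("top0.npz");Xt=zt["X"]
reg((445,478),(280,312),.074,.095,"TOP knob",Xt)
reg((365,390),(290,345),.040,.06,"TOP block",Xt)
reg((508,540),(260,290),.085,.12,"TOP big pin",Xt)
Q=reg((410,450),(420,462),.01,.13,"big pin part")
cv2.imwrite("pics/w2c.png",cv2.resize(z["p"][180:345,200:330],(650,600)[::1],interpolation=cv2.INTER_CUBIC)[:600])
E
```

```text
knob top 226 [ 614.3 -123.    80.5] med z 80.6 [ 614.3 -123.4] [17.  17.7] 4.08
knob all 343 [ 613.7 -120.9   74.7] med z 80.0 [ 614.1 -123.4] [17.4 17.7] 3.97
(614.7195434570312, -123.5011978149414) 9.220856666564941
block 2873 [579.8  40.3  45.4] med z 45.5 [579.7  40.6] [89.9 30.1] 11.95
bed 6034 [597.7 -44.8  11.8] med z 11.8 [603.  -70.5] [100.2 200.1] 11.92
foot top 1327 [ 613.6 -119.6   39.9] med z 39.8 [ 614.7 -123.3] [43.3 61.6] 12.06
red 523 [589.   -1.6  44.9] med z 46.5 [ 5.883e+02 -3.000e-01] [59.  12.5] 13.04
pane strip 3412 [599.6 -54.3 162.3] med z 164.5 [600. -55.] [150.4  10.5] 11.89
TOP knob 30 [ 614.3 -121.2   80.7] med z 79.9 [ 614.1 -121.3] [15.8 16.4] 85.47
TOP block 274 [579.5  42.8  45.4] med z 45.4 [579.8  42.8] [89.5 29.7] 11.87
TOP big pin 58 [ 661.6 -240.6  100.6] med z 101.0 [ 662.3 -241.3] [21.2 23. ] 44.94
big pin part 227 [ 660.1 -233.2   40.6] med z 49.9 [ 661.1 -234. ] [22.1 19.8] 49.21
```

View pics/w2c.png

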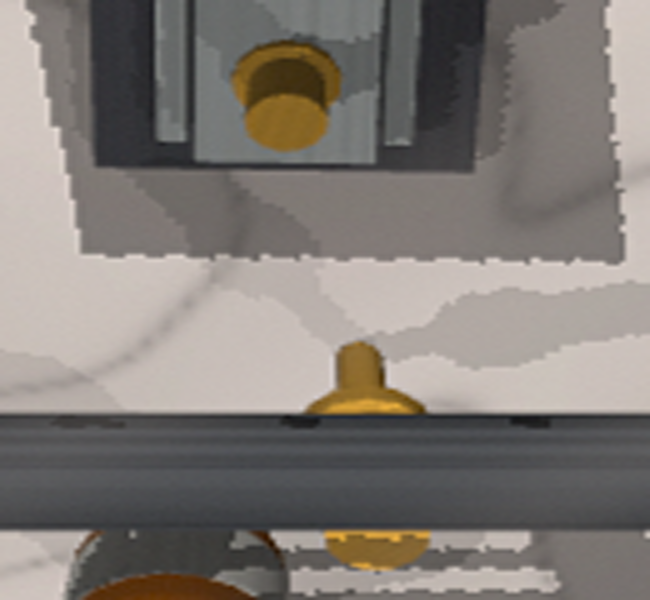

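```bash
python3 -m pendant '[[0,0,0,0,0,0.0067],[-0.82,0,0,0,0,0],[-0.82,0,0,0,0,0],[0,0,0.8,0,0,0],[0,0,0.8,0,0,0]]' >/dev/null
python3 -m pendant '[[0,0,0.8,0,0,0],[0,0,0.8,0,0,0],[0,0,0.8,0,0,0],[0,0,0.8,0,0,0],[0,0,0,0,0,0]]'
python3 - <<'E'
from h import *
p,d,c,M=snap("wrist");X=cloud(d,c,M)
m=(X[...,2]>.0765)&(X[...,2]<.09)&(np.linalg.norm(X[...,:2]-[.614,-.122],axis=-1)<.02)
P=X[m]*1000;print(len(P),P.mean(0),cv2.minAreaRect(P[:,:2].astype(np.float32)))
E
```

```text
clock: 5.0
tool_pos: [0.6117, -0.1232, 0.115]
eef_rot: [0.632, 0.775, -0.002, -0.003]
contact_force: [0.3, -0.0, -0.0]
opening: 1.0
finger_force: 0.0
623 [ 614.44816087 -122.75188174   80.50924799] ((614.7919311523438, -123.13140106201172), (17.485084533691406, 17.908950805664062), 59.43050003051758)
```

```bash
python3 -m pendant '[[0,0.12,0.65,0,0,0],[0,0,0.65,0,0,0],[0,0,0.65,0,0,0],[0,0,0.65,0,0,0],[0,0,0,0,0,0]]' 
python3 -m pendant '[[0,0,0,0,0,0],[0,0,0,0,0,0],[0,0,0,0,0,0],[0,0,0,0,0,0],[0,0,0,0,0,0]]' -1 25
python3 -m pendant '[[0,0,0,0,0,0],[0,0,0,0,0,0],[0,0,0,0,0,0],[0,0,0,0,0,0],[0,0,0,0,0,0]]'
```

```text
clock: 5.47
tool_pos: [0.6164, -0.123, 0.0524]
eef_rot: [0.632, 0.775, -0.001, -0.001]
contact_force: [-1.6, 0.1, 0.7]
opening: 1.001
finger_force: 0.0
clock: 5.88
tool_pos: [0.6179, -0.1234, 0.0547]
eef_rot: [0.633, 0.775, 0.0, 0.001]
contact_force: [0.7, 0.3, -0.6]
opening: 0.648
finger_force: 0.0
clock: 6.3
tool_pos: [0.6173, -0.1232, 0.0536]
eef_rot: [0.633, 0.775, 0.0, -0.0]
contact_force: [0.1, -0.4, -0.4]
opening: 0.269
finger_force: 0.0
```

```bash
python3 -m pendant '[[0,-0.1,0.08,0,0,0],[0,0,0,0,0,0],[0,0,0,0,0,0],[0,0,0,0,0,0],[0,0,0,0,0,0]]'
python3 -m pendant '[[0,0,0,0,0,0],[0,0,0,0,0,0],[0,0,0,0,0,0]]'
```

```text
clock: 6.72
tool_pos: [0.6158, -0.1236, 0.0522]
eef_rot: [0.632, 0.775, 0.001, 0.001]
contact_force: [2.0, 1.5, 4.9]
opening: 0.195
finger_force: 25.0
clock: 6.97
tool_pos: [0.6158, -0.1236, 0.0522]
eef_rot: [0.632, 0.775, 0.001, 0.001]
contact_force: [0.7, 0.9, 6.5]
opening: 0.194
finger_force: 25.0
```

```bash
python3 -m pendant '[[0,0,-0.3,0,0,0],[0,0,-0.4,0,0,0],[0,0,-0.5,0,0,0],[0,0,-0.6,0,0,0],[0,0,-0.6,0,0,0]]'
python3 -m pendant '[[0,0,-0.7,0,0,0],[0,0,-0.9,0,0,0],[0,0,-0.9,0,0,0],[0,0,-0.9,0,0,0],[0,0,-0.9,0,0,0]]'
python3 -m pendant '[[0,0,-0.9,0,0,0],[0,0,-0.4,0,0,0],[0,0,0,0,0,0]]'
python3 - <<'E'
from h import *
p,d,c,M=snap("wrist");X=cloud(d,c,M)
cv2.imwrite("pics/w3.png",cv2.resize(p,(800,600)))
p,d,c,M=snap("scene");X=cloud(d,c,M);s=r.get_state();print(s['tool_pos'],s['eef_rot'],s['contact_force'],s['opening'])
t=s['tool_pos'];m=(np.linalg.norm(X[...,:2]-t[:2],axis=-1)<.02)&(X[...,2]>t[2]-.08)&(X[...,2]<t[2])&(p[...,2]>p[...,0].astype(int)+40)
P=X[m]*1000;print(len(P),P.min(0),P.max(0))
for a in range(190,260,5):
  q=P[(P[:,2]>a)&(P[:,2]<=a+5)]
  if len(q):print(a,len(q),q.mean(0).round(1))
v,u=np.where(m);print(u.min(),u.max(),v.min(),v.max())
cv2.imwrite("pics/s3.png",cv2.resize(p[max(0,v.min()-25):v.max()+25,max(0,u.min()-33):u.max()+33],None,fx=6,fy=6))
E
```

```text
clock: 7.38
tool_pos: [0.6143, -0.124, 0.1129]
eef_rot: [0.633, 0.774, -0.0, -0.0]
contact_force: [-0.4, 0.3, -0.9]
opening: 0.197
finger_force: 25.0
clock: 7.8
tool_pos: [0.6141, -0.124, 0.2212]
eef_rot: [0.633, 0.774, -0.0, -0.0]
contact_force: [0.4, -0.4, -0.4]
opening: 0.195
finger_force: 25.0
clock: 8.05
tool_pos: [0.6161, -0.1243, 0.2548]
eef_rot: [0.633, 0.774, 0.001, 0.002]
contact_force: [1.5, -0.6, -0.8]
opening: 0.19
finger_force: 25.0
[ 0.61421988 -0.12372476  0.25133676] [ 6.32557977e-01  7.74512853e-01 -2.42592614e-04 -4.33370896e-04] [ 0.68710799 -0.34638399 -0.94193985] 0.19354681821668754
64 [ 606.7079662  -138.18965049  206.79538541] [ 627.16359033 -122.27352835  251.18698839]
205 4 [ 616.2 -126.8  208. ]
210 7 [ 616.1 -127.2  212.1]
215 6 [ 615.6 -127.3  217.8]
220 3 [ 616.6 -127.8  222.8]
225 5 [ 617.9 -128.   227.5]
230 6 [ 616.5 -127.7  232.2]
235 1 [ 617.9 -128.1  235.3]
240 13 [ 620.9 -131.7  242.9]
245 16 [ 618.7 -132.   247.3]
250 3 [ 616.2 -132.5  250.8]
221 229 152 166
```

```bash
for i in 1 ; do python3 -m pendant '[[0.5,-0.12,0,0,0,0],[0.93,-0.228,0,0,0,0],[0.93,-0.228,0,0,0,0],[0.93,-0.228,0,0,0,0],[0.93,-0.228,0,0,0,0]]'; done >/dev/null
python3 -m pendant '[[0.93,-0.228,0,0,0,0],[0.93,-0.228,0,0,0,0],[0.93,-0.228,0,0,0,0],[0.93,-0.228,0,0,0,0],[0.93,-0.228,0,0,0,0]]' >/dev/null
python3 -m pendant '[[0.93,-0.228,0,0,0,0],[0.93,-0.228,0,0,0,0],[0.93,-0.228,0,0,0,0],[0.93,-0.228,0,0,0,0],[0.93,-0.228,0,0,0,0]]' 
python3 -m pendant '[[0.93,-0.228,0,0,0,0],[0.4,-0.12,0,0,0,0],[0,0,0,0,0,0],[0,0,0,0,0,0],[0,0,0,0,0,0]]' 
cat > rest.py <<'E'
from h import *
for n in("wrist","top"):
    p,d,c,M=snap(n);X=cloud(d,c,M);p=p.astype(int)
    m=(p[...,0]>p[...,2]+40)&(np.linalg.norm(X[...,:2]-[0.458,0.22],axis=-1)<0.09)
    P=X[m];zz=P[:,2]
    for lo,hi in((.05,.06),(.005,.012)):
        q=(P[(zz>lo)&(zz<hi)][:,:2]*1000).astype(np.float32)
        if len(q)>20: print(n,lo,len(q),cv2.minAreaRect(q))
    s=r.get_state();print(s['tool_pos'],s['eef_rot'])
    np.savez("last_"+n+".npz",p=p.astype(np.uint8),X=X)
    cv2.imwrite(f"pics/rest_{n}.png",cv2.resize(p.astype(np.uint8),(800,600)))
E
python3 rest.py
```

```text
clock: 9.4
tool_pos: [0.4637, 0.192, 0.2504]
eef_rot: [0.632, 0.775, -0.002, -0.001]
contact_force: [-0.3, 0.7, -1.0]
opening: 0.197
finger_force: 25.0
clock: 9.82
tool_pos: [0.4514, 0.2199, 0.2514]
eef_rot: [0.633, 0.774, -0.001, 0.0]
contact_force: [0.6, 0.2, -1.1]
opening: 0.19
finger_force: 25.0
wrist 0.05 2963 ((459.5252380371094, 221.55857849121094), (76.9920654296875, 59.22123336791992), 1.9700299501419067)
wrist 0.005 1173 ((458.884765625, 221.98248291015625), (89.5109634399414, 69.04668426513672), 2.1234381198883057)
[0.45168851 0.21978734 0.25152065] [ 6.33613321e-01  7.73649634e-01 -4.77913151e-04  4.18828431e-04]
top 0.05 258 ((459.7414245605469, 216.0726318359375), (74.95665740966797, 43.07175064086914), 0.12278775125741959)
top 0.005 68 ((458.15625, 212.5191192626953), (83.8376235961914, 46.26067352294922), 3.261488199234009)
[0.45174714 0.21989599 0.25159321] [ 6.33678047e-01  7.73596725e-01 -3.26920975e-04  3.64306302e-04]
```

```bash
python3 -m pendant '[[0.045,0,0.9,0,0,0],[0,0,0.9,0,0,0],[0,0,0.9,0,0,0],[0,0,0.9,0,0,0],[0,0,0.9,0,0,0]]' >/dev/null
python3 -m pendant '[[0,0,0.8,0,0,0],[0,0,0.2,0,0,0],[0,0,0,0,0,0],[0,0,0,0,0,0]]'
python3 rest.py
```

```text
clock: 10.67
tool_pos: [0.4515, 0.2223, 0.1147]
eef_rot: [0.633, 0.774, 0.0, 0.0]
contact_force: [-0.2, 0.2, -0.1]
opening: 0.194
finger_force: 25.0
wrist 0.05 5364 ((459.713623046875, 222.7437286376953), (77.16036987304688, 57.93983459472656), 2.013333559036255)
wrist 0.005 2752 ((459.0934753417969, 222.20545959472656), (89.55809783935547, 69.37167358398438), 2.0818533897399902)
[0.4518013  0.22266057 0.11516104] [6.32901110e-01 7.74232095e-01 8.17661188e-04 4.22899604e-04]
top 0.05 133 ((459.7775573730469, 221.68630981445312), (75.46002960205078, 54.6016845703125), 0.6057594418525696)
top 0.005 30 ((458.78558349609375, 207.6785430908203), (84.15693664550781, 35.802860260009766), 3.164674758911133)
[0.45181803 0.22288667 0.11535524] [6.32817389e-01 7.74300185e-01 1.07537790e-03 4.67839305e-04]
```

View pics/rest_wrist.png

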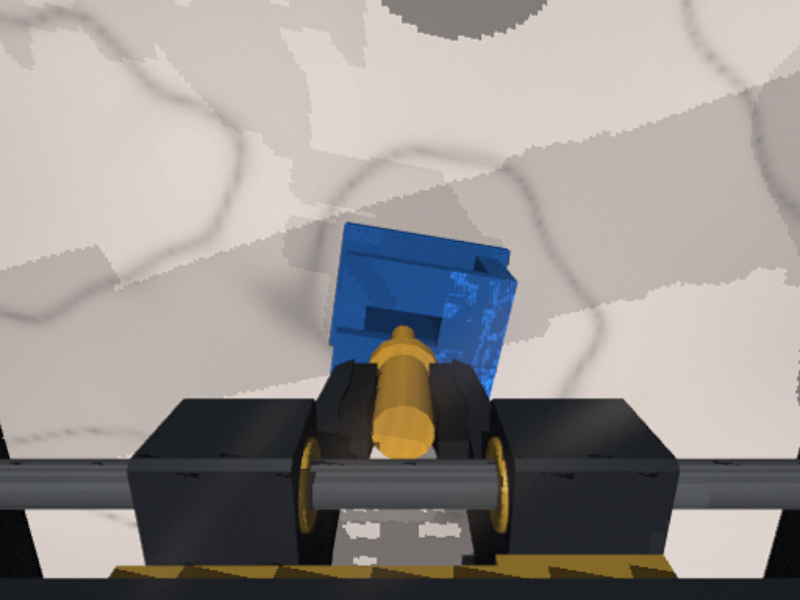

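```bash
python3 - <<'E'
from h import *
z=np.load("last_wrist.npz");X=z["X"]*1000;p=z["p"].astype(int)
br=(p[...,2]>p[...,0]+50)&(np.linalg.norm(X[...,:2]-[452,222],axis=-1)<25)
P=X[br]
for a in range(62,160,6):
  q=P[(P[:,2]>a)&(P[:,2]<=a+6)]
  if len(q)>5:print(a,len(q),q.mean(0).round(1),q.min(0)[:2].round(1),q.max(0)[:2].round(1))
# notch edges: plate points (z 50-60) x 425..450, y nearest the notch
bl=(p[...,0]>p[...,2]+40)&(abs(X[...,2]-55)<4)
Q=X[bl]
for x in range(424,470,4):
  q=Q[abs(Q[:,0]-x)<2][:,1]; q=np.sort(q)
  if len(q)>5:
    g=np.diff(q);i=g.argmax();print(x,len(q),q[0].round(1),q[-1].round(1),'gap',q[i].round(1),q[i+1].round(1))
E
```

```text
68 30 [450.9 226.6  71.6] [446.6 224.3] [455.  227.7]
74 49 [450.3 226.6  77. ] [446.6 224.5] [454.9 227.9]
80 8 [450.7 227.3  81.1] [448.2 226.6] [452.6 228. ]
98 45 [449.1 233.1 103.1] [439.3 227.2] [462.3 235.2]
104 439 [449.5 231.6 107.7] [439. 224.] [461.2 235.7]
110 162 [450.  229.8 113.2] [439.2 224.3] [459.2 233.2]
116 156 [449.8 229.8 119.2] [442.6 224. ] [458.6 231.8]
122 169 [449.9 229.9 125. ] [442.6 224.4] [458.8 231.9]
128 200 [449.9 229.8 131. ] [442.6 223.9] [458.9 232.1]
134 232 [449.9 229.5 137. ] [442.5 213.5] [461.8 231.8]
140 1241 [451.1 223.6 143. ] [442.5 214.1] [460.3 232. ]
424 317 192.4 250.2 gap 213.4 227.7
428 289 198.2 250.3 gap 213.6 228.1
432 281 199.4 250.5 gap 213.6 228.4
436 285 200.5 250.7 gap 213.7 228.2
440 257 201.4 250.7 gap 213.9 228.6
444 197 210.6 251.0 gap 214.1 228.7
448 185 213.8 251.3 gap 214.3 228.9
452 175 229.0 251.3 gap 236.2 236.9
456 181 229.3 251.4 gap 237.5 237.9
460 180 229.5 251.5 gap 244.2 244.7
464 189 214.2 251.6 gap 214.9 229.6
468 270 209.3 251.9 gap 209.7 211.1
```

```bash
python3 -m pendant '[[-0.045,0,0,0,0,0],[0,0,0.3,0,0,0],[0,0,0.4,0,0,0],[0,0,0.4,0,0,0],[0,0,0,0,0,0]]'
python3 -m pendant '[[0,0,0.4,0,0,0],[0,0,0.3,0,0,0],[0,0,0.1,0,0,0],[0,0,0,0,0,0],[0,0,0,0,0,0]]'
```

```text
clock: 11.18
tool_pos: [0.4499, 0.2212, 0.0847]
eef_rot: [0.632, 0.775, -0.002, -0.001]
contact_force: [-0.6, 0.6, -1.2]
opening: 0.193
finger_force: 25.0
clock: 11.6
tool_pos: [0.451, 0.2217, 0.0669]
eef_rot: [0.633, 0.775, 0.0, -0.0]
contact_force: [-0.3, 0.5, 7.1]
opening: 0.191
finger_force: 25.0
```

```bash
python3 -m pendant '[[0,0,0,0,0,0],[0,0,0,0,0,0],[0,0,0,0,0,0],[0,0,0,0,0,0],[0,0,0,0,0,0]]' 0.2
python3 -m pendant '[[0,0,-0.4,0,0,0],[0,0,-0.6,0,0,0],[0,0,-0.9,0,0,0],[0,0,-0.9,0,0,0],[0,0,-0.9,0,0,0]]' 
python3 -m pendant '[[0,0,-0.9,0,0,0],[0,0,-0.9,0,0,0],[0,0,-0.9,0,0,0],[0,0,-0.9,0,0,0],[0,0,0,0,0,0]]' -1
python3 - <<'E'
from h import *
p,d,c,M=snap("wrist");X=cloud(d,c,M)*1000;p=p.astype(int)
cv2.imwrite("pics/w5.png",cv2.resize(p.astype(np.uint8),(800,600)))
P=X[(p[...,2]>p[...,0]+50)&(np.linalg.norm(X[...,:2]-[452,222],axis=-1)<25)]
for a in range(10,130,6):
  q=P[(P[:,2]>a)&(P[:,2]<=a+6)]
  if len(q)>5:print(a,len(q),q.mean(0).round(1),q.min(0)[:2].round(1),q.max(0)[:2].round(1))
E
```

```text
clock: 12.02
tool_pos: [0.451, 0.2217, 0.0665]
eef_rot: [0.633, 0.775, -0.0, -0.0]
contact_force: [0.9, -0.5, 0.1]
opening: 0.552
finger_force: 0.0
clock: 12.43
tool_pos: [0.4508, 0.2215, 0.1607]
eef_rot: [0.633, 0.775, -0.0, -0.0]
contact_force: [-0.2, -0.1, 0.1]
opening: 0.602
finger_force: 0.0
clock: 12.85
tool_pos: [0.4531, 0.2226, 0.2536]
eef_rot: [0.633, 0.774, 0.004, 0.001]
contact_force: [0.3, -0.3, 0.2]
opening: 0.245
finger_force: 0.0
52 6 [450.6 231.2  56.3] [443.5 219.7] [462.3 234.1]
58 150 [449.2 226.9  60.7] [437.7 212.7] [462.9 234.6]
64 16 [449.1 228.8  67.1] [441.8 224.5] [457.  230.5]
70 19 [448.1 228.4  73.3] [441.5 221.2] [458.4 230.6]
76 17 [450.  228.2  79.4] [441.6 222.3] [458.2 230.7]
82 18 [449.  228.9  84.6] [442.2 225. ] [458.  230.4]
88 20 [448.7 227.7  90.8] [441.6 217. ] [457.9 230.7]
94 233 [450.4 222.1  95.8] [441.8 213.3] [459.  230.6]
```

```bash
python3 -m pendant '[[-0.5,0.11,0,0,0,0],[-0.95,0.204,0,0,0,0],[-0.95,0.204,0,0,0,0],[-0.95,0.204,0,0,0,0],[-0.95,0.204,0,0,0,0]]' >/dev/null
python3 -m pendant '[[-0.95,0.204,0,0,0,0],[-0.95,0.204,0,0,0,0],[-0.95,0.204,0,0,0,0],[-0.95,0.204,0,0,0,0],[-0.95,0.204,0,0,0,0]]' >/dev/null
python3 -m pendant '[[-0.95,0.204,0,0,0,0],[-0.95,0.204,0,0,0,0],[-0.95,0.204,0,0,0,0],[-0.95,0.204,0,0,0,0],[-0.95,0.204,0,0,0,0]]' >/dev/null
python3 -m pendant '[[-0.95,0.204,0,0,0,0],[-0.95,0.204,0,0,0,0],[-0.95,0.204,0,0,0,0],[-0.5,0.11,0,0,0,-0.0025],[0,0,0,0,0,0]]'
python3 -m pendant '[[0,0,0,0,0,0],[0,0,0,0,0,0],[0,0,0,0,0,0]]'
python3 - <<'E'
from h import *
p,d,c,M=snap("wrist");X=cloud(d,c,M)
def rc(lo,hi,a,b,t):
    L=(X[...,:2]-[.6146,-.1232]); x=L@[-.206,.9785]; y=L@[-.9785,-.206]
    m=(X[...,2]>lo)&(X[...,2]<hi)&(x>a)&(x<b)&(abs(y)<.055)
    print(t,m.sum(),'track x',np.percentile(x[m],[0.5,99.5])*1000,'y',np.percentile(y[m],[.5,99.5])*1000, 'z',np.median(X[m][:,2]))
rc(.036,.044,-.06,.06,"foot"); rc(.008,.016,-.06,0,"bed"); rc(.02,.028,-.05,.06,"rails")
t=r.get_state()['tool_pos'];L=t[:2]-[.6146,-.1232];print(L@[-.206,.9785],L@[-.9785,-.206])
E
```

```text
clock: 14.57
tool_pos: [0.6265, -0.1842, 0.2477]
eef_rot: [0.631, 0.775, -0.001, 0.0]
contact_force: [-0.2, -0.1, -0.1]
opening: 0.004
finger_force: 0.0
clock: 14.82
tool_pos: [0.6266, -0.1779, 0.2488]
eef_rot: [0.629, 0.778, 0.0, -0.001]
contact_force: [0.4, 0.6, -0.5]
opening: 0.002
finger_force: 0.0
foot 3261 track x [-29.62381329  59.81298903] y [-20.80184818  22.60986242] z 0.03969836652844039
bed 1549 track x [-44.97718606  -0.71063166] y [-49.26264141  50.18666085] z 0.01170503465849737
rails 1147 track x [-29.43768731  59.55497001] y [-31.88348787  32.8564127 ] z 0.023580523037763756
-0.056229702069415056 -0.0006060183420141581
```

```bash
python3 -m pendant '[[-0.06,-0.05,0.6,0,0,0],[0,0,0.95,0,0,0],[0,0,0.95,0,0,0],[0,0,0.95,0,0,0],[0,0,0.95,0,0,0]]' >/dev/null
python3 -m pendant '[[0,0,0.95,0,0,0],[0,0,0.95,0,0,0],[0,0,0.95,0,0,0],[0,0,0.5,0,0,0],[0,0,0.4,0,0,0]]'
python3 -m pendant '[[0,0,0.3,0,0,0],[0,0,0.2,0,0,0],[0,0,0.2,0,0,0],[0,0,0,0,0,0],[0,0,0,0,0,0]]'
python3 - <<'E'
from h import *
t=r.get_state()['tool_pos'];L=t[:2]-[.6146,-.1232];print(L@[-.206,.9785],L@[-.9785,-.206],t[2],r.get_state()['eef_rot'])
E
```

```text
clock: 15.7
tool_pos: [0.6255, -0.1806, 0.0441]
eef_rot: [0.629, 0.777, -0.0, -0.001]
contact_force: [-0.6, -0.2, 1.0]
opening: 0.005
finger_force: 0.0
clock: 16.12
tool_pos: [0.6265, -0.1818, 0.0284]
eef_rot: [0.63, 0.777, 0.0, 0.0]
contact_force: [0.7, -0.6, -0.5]
opening: 0.006
finger_force: 0.0
-0.05981218265535456 0.0004182773785148808 0.028430187702696955 [6.29514072e-01 7.76988975e-01 1.93418184e-04 3.57074981e-04]
```

```bash
python3 -m pendant '[[0.2,0,0.08,0,0,0],[0.2,0,0,0,0,0],[0.15,0,0,0,0,0],[0.15,0,0,0,0,0],[0.15,0,0,0,0,0]]'
python3 -m pendant '[[0.15,0,0,0,0,0],[0.15,0,0,0,0,0],[0.15,0,0,0,0,0],[0.15,0,0,0,0,0],[0.15,0,0,0,0,0]]'
python3 -m pendant '[[0.15,0,0,0,0,0],[0.15,0,0,0,0,0],[0.1,0,0,0,0,0],[0,0,0,0,0,0],[0,0,0,0,0,0]]'
cat > chk.py <<'E'
from h import *
s=r.get_state();t=s['tool_pos'];L=t[:2]-[.6146,-.1232];print(s['clock'],'tcp',L@[-.206,.9785],L@[-.9785,-.206],t[2],'F along',np.dot(s['contact_force'][:2],[-.206,.9785]),s['eef_rot'])
p,d,c,M=snap("wrist");X=cloud(d,c,M);p=p.astype(int);L=(X[...,:2]-[.6146,-.1232]); x=L@[-.206,.9785]*1000; y=L@[-.9785,-.206]*1000;z=X[...,2]*1000
red=(p[...,2]>p[...,1]+80)&(p[...,2]>p[...,0]+80)&(x>60)&(x<170)&(abs(y)<35)
print('red',red.sum(),np.percentile(x[red],[2,25,50,75,98]).round(1),np.median(z[red]))
b=(p[...,0]>p[...,2]+50)&(x>100)&(abs(y)<50)&(z>40); print('block',b.sum(),np.percentile(x[b],[1,50,99]).round(1))
k=(z>150)&(z<180)&(x>20)&(x<160)&(abs(y)<80);print('strip',k.sum(),np.percentile(x[k],[2,50,98]).round(1),np.percentile(y[k],[1,99]).round(1))
cv2.imwrite("pics/chk.png",cv2.resize(p.astype(np.uint8),(800,600)))
E
python3 chk.py
```

```text
clock: 16.53
tool_pos: [0.6219, -0.1605, 0.0262]
eef_rot: [0.629, 0.777, 0.0, 0.0]
contact_force: [-0.4, -1.8, -0.3]
opening: 0.003
finger_force: 0.4
clock: 16.95
tool_pos: [0.6178, -0.1423, 0.026]
eef_rot: [0.63, 0.777, 0.0, 0.0]
contact_force: [0.9, -0.9, 0.2]
opening: 0.007
finger_force: 0.5
clock: 17.37
tool_pos: [0.6156, -0.1322, 0.0258]
eef_rot: [0.629, 0.777, 0.0, -0.0]
contact_force: [-0.5, 0.9, -0.4]
opening: 0.001
finger_force: 0.0
17.3667 tcp -0.008997520981157317 0.0008591968570786006 0.025813612227214497 F along 0.9427004425074976 [ 6.29279336e-01  7.77179099e-01  1.03503289e-04 -3.93732098e-04]Traceback (most recent call last):
  File "chk.py", line 5, in <module>
    print('red',red.sum(),np.percentile(x[red],[2,25,50,75,98]).round(1),np.median(z[red]))
                          ~~~~~~~~~~~~~^^^^^^^^^^^^^^^^^^^^^^^^
    return _quantile_unchecked(
        a, q, axis, out, overwrite_input, method, keepdims, weights)
    return _ureduce(a,
                    func=_quantile_ureduce_func,
    ...<5 lines>...
                    overwrite_input=overwrite_input,
                    method=method)
    r = func(a, **kwargs)
    result = _quantile(arr,
                       quantiles=q,
    ...<2 lines>...
                       out=out,
                       weights=wgt)
    slices_having_nans = np.isnan(arr[-1, ...])
                                  ~~~^^^^^^^^^
IndexError: index -1 is out of bounds for axis 0 with size 0
```

```bash
cat > chk.py <<'E'
from h import *
s=r.get_state();t=s['tool_pos'];L=t[:2]-[.6146,-.1232];print(s['clock'],'tcp',L@[-.206,.9785],L@[-.9785,-.206],t[2],'F along',np.dot(s['contact_force'][:2],[-.206,.9785]),s['eef_rot'])
for n in("top","scene"):
  p,d,c,M=snap(n);X=cloud(d,c,M);p=p.astype(int);L=(X[...,:2]-[.6146,-.1232]); x=L@[-.206,.9785]*1000; y=L@[-.9785,-.206]*1000;z=X[...,2]*1000
  def pr(t,m): print(n,t,m.sum(),*( [np.percentile(x[m],[2,50,98]).round(1),np.percentile(y[m],[2,98]).round(1),np.median(z[m]).round(1)] if m.sum() else []))
  pr('red',(p[...,2]>p[...,1]+50)&(p[...,2]>p[...,0]+40)&(x>90)&(x<170)&(abs(y)<35)&(z>30))
  pr('block',(p[...,0]>p[...,2]+40)&(x>100)&(x<200)&(abs(y)<50)&(z>42))
  pr('strip',(z>154)&(z<180)&(x>20)&(x<160)&(abs(y)<80)&(p[...,2]>p[...,0]+20))
  pr('arm-ish finger',(z>30)&(z<60)&(x>-90)&(x<60)&(abs(y)<30))
  cv2.imwrite(f"pics/chk_{n}.png",p.astype(np.uint8))
E
python3 chk.py
```

```text
17.4167 tcp -0.009286524779356754 0.0008809978813114853 0.02582406269080037 F along -0.1922281805630568 [ 6.29427094e-01  7.77059488e-01  5.68798878e-05 -2.86920259e-04]
top red 46 [122.  125.3 129.1] [-27.1  28.9] 47.0
top block 228 [155.6 168.9 181.9] [-41.7  42.3] 45.9
top strip 182 [ 99.  103.6 108.2] [-70.6  72.4] 164.5
top arm-ish finger 184 [17.4 40.4 59. ] [-20.2  22.1] 39.2
scene red 0
scene block 22 [100.1 158.5 175.6] [-46.4  -6.5] 47.6
scene strip 120 [ 94.2  97.5 106.8] [-71.1  34.3] 164.4
scene arm-ish finger 177 [-22.6  -8.   52.5] [-20.3  15.5] 41.0
```

```bash
python3 -m pendant '[[0.08,0,0,0,0,0],[0.08,0,0,0,0,0],[0.08,0,0,0,0,0],[0.08,0,0,0,0,0],[0,0,0,0,0,0]]'
python3 -m pendant '[[0.08,0,0,0,0,0],[0.08,0,0,0,0,0],[0,0,0,0,0,0],[0,0,0,0,0,0],[0,0,0,0,0,0]]'
python3 chk.py
```

```text
clock: 17.93
tool_pos: [0.614, -0.1242, 0.0259]
eef_rot: [0.629, 0.777, 0.0, -0.0]
contact_force: [-0.1, -0.3, -0.6]
opening: 0.002
finger_force: 0.0
clock: 18.35
tool_pos: [0.6133, -0.1214, 0.026]
eef_rot: [0.63, 0.777, -0.0, 0.0]
contact_force: [0.6, -2.2, -1.1]
opening: 0.009
finger_force: 1.0
18.35 tcp 0.0020461095667360604 0.0009176323796220877 0.025964075938965634 F along -2.2259494109180435 [ 6.29605846e-01  7.76914703e-01 -1.11466995e-04  1.01021647e-04]
top red 50 [124.  127.8 131.6] [-27.9  28.1] 45.3
top block 229 [155.7 169.1 182. ] [-40.6  42.5] 46.0
top strip 181 [109.1 113.6 118.3] [-69.6  72.3] 164.8
top arm-ish finger 126 [30.  45.3 59.5] [-20.2  22.5] 39.7
scene red 0
scene block 69 [105.6 108.6 169.1] [-49.5   6.6] 84.8
scene strip 112 [104.2 107.9 116.6] [-71.3  31.8] 164.3
scene arm-ish finger 168 [-11.8   3.3  46.8] [-19.5  15.6] 40.8
```

```bash
python3 -m pendant '[[0.08,0,0,0,0,0],[0.08,0,0,0,0,0],[0.08,0,0,0,0,0],[0,0,0,0,0,0],[0,0,0,0,0,0]]'
python3 chk.py
```

```text
clock: 18.87
tool_pos: [0.6124, -0.1173, 0.0261]
eef_rot: [0.63, 0.777, -0.001, 0.001]
contact_force: [0.4, -5.8, -1.5]
opening: 0.005
finger_force: 3.1
18.8667 tcp 0.006207875218709602 0.000978328526929329 0.026080080724998053 F along -5.76124294254848 [ 6.29989538e-01  7.76602199e-01 -7.11139149e-04  1.30396563e-03]
top red 49 [128.  131.7 135.5] [-28.5  27.5] 45.5
top block 212 [155.8 168.5 182.1] [-40.6  43. ] 45.9
top strip 183 [113.5 118.2 122.7] [-70.3  72.9] 164.3
top arm-ish finger 98 [36.3 47.5 59. ] [-20.2  22. ] 38.9
scene red 0
scene block 73 [109.7 113.1 168.3] [-48.2   7.4] 84.8
scene strip 111 [109.2 111.9 121.9] [-71.6  30.8] 164.3
scene arm-ish finger 167 [-7.6  7.  53. ] [-19.5  15.4] 40.7
```

```bash
python3 -m pendant '[[0.08,0,0,0,0,0],[0.08,0,0,0,0,0],[0.04,0,0,0,0,0],[0,0,0,0,0,0],[0,0,0,0,0,0]]'
python3 -m pendant '[[0,0,0,0,0,0],[0,0,0,0,0,0],[0,0,0,0,0,0],[0,0,0,0,0,0],[0,0,0,0,0,0]]'
python3 -m pendant '[[0,0,0,0,0,0],[0,0,0,0,0,0],[0,0,0,0,0,0],[0,0,0,0,0,0],[0,0,0,0,0,0]]'
python3 chk.py
python3 - <<'E'
from h import *
p,d,c,M=snap("scene");X=cloud(d,c,M)*1000;p=p.astype(int)
P=X[(p[...,2]>p[...,0]+50)&(np.linalg.norm(X[...,:2]-[452,222],axis=-1)<25)&(X[...,2]>50)]
print(len(P),P.mean(0),P.max(0))
cv2.imwrite("pics/fin.png",cv2.resize(p[110:270,190:400].astype(np.uint8),(788,600),interpolation=cv2.INTER_CUBIC))
E
```

```text
clock: 19.38
tool_pos: [0.6117, -0.1144, 0.0263]
eef_rot: [0.63, 0.776, -0.001, 0.002]
contact_force: [1.4, -8.8, -0.8]
opening: 0.007
finger_force: 4.6
clock: 19.8
tool_pos: [0.6118, -0.1144, 0.0263]
eef_rot: [0.63, 0.776, -0.001, 0.003]
contact_force: [2.0, -8.7, -2.3]
opening: 0.004
finger_force: 4.6
clock: 20.22
tool_pos: [0.6117, -0.1144, 0.0263]
eef_rot: [0.63, 0.776, -0.001, 0.002]
contact_force: [1.5, -9.4, -1.7]
opening: 0.006
finger_force: 4.6
20.2167 tcp 0.009176502112817111 0.0009851597858443668 0.02626685519572673 F along -9.544166367313013 [ 0.63045529  0.77622061 -0.00124017  0.00248074]
top red 46 [131.1 134.8 138.5] [-26.4  27. ] 47.4
top block 225 [155.8 168.6 181.9] [-41.5  42.3] 45.6
top strip 183 [116.6 121.2 125.7] [-71.1  73.1] 164.9
top arm-ish finger 85 [38.9 48.8 59.6] [-20.6  22.3] 39.3
scene red 0
scene block 67 [112.4 115.3 117.9] [-49.    9.7] 84.4
scene strip 112 [111.4 115.9 124.2] [-70.1  32.4] 164.3
scene arm-ish finger 169 [-3.8 10.8 55.9] [-20.   15.5] 41.1
51 [453.1916604  215.71244872  78.57863922] [462.33015204 228.84583494  98.60173509]
```

View pics/fin.png

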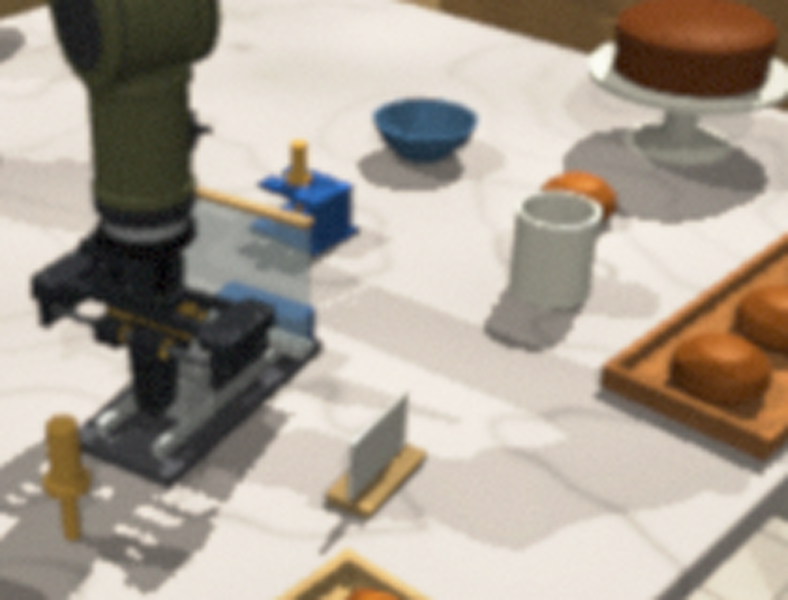

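The final picture shows the pin upright in the blue rest (300,160). The fingers hold the guard's foot against the plate, which is about 9.5 mm in at about 9.5 N.

```bash
python3 -c "from plant import r;print(r.finish_job())"
```

```text
the job is handed in; nothing more can be done
None
```

The job is handed in: the smaller pin hangs upright in the rest's notch, let go, and the fingers are holding the guard's foot against the red plate at about 9.5 N (about 9.5 mm in). None of the moves went near the bystanders; no verdict came back from the hand-in.

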